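# Bring the tube mixer's holder to the top

## Task

The rotary tube mixer has stopped with its tube holder hanging down. Turn the wheel by gently pushing one spoke after another with the fingertips until the holder points straight up, ready to be loaded, and take the fingers away. Do not grip the wheel, do not lift or shove the mixer, and leave the cups and the decapper beside it alone.

Things in the scene. Friction and masses are not known exactly. Their poses are not given: they have to be found in the camera images.
- mixer: Rotary tube mixer, loose, 4 kg. Origin: centre of its underside; x axis from the wheel back to the motor column, y to the left seen from the front (wheel side), z up. Foot x = -88 to +72 mm, 130 mm wide, 20 mm high; white column x = -3 to +63 mm, 56 mm wide, top at 195 mm. The upright wheel lies in the plane x = -55 mm on a level axle along x, 165 mm above the worktop.
- hub (a point): Wheel centre, in the plane of the spokes. Bare aluminium; hub 32 mm wide, rim of 8 mm bar at radius 45 mm, six spokes of 10 mm round bar, 60 degrees apart, standing out free beyond the rim, so that fingers can enter between them from above. Five end in a 16 mm ball centred at radius 112 mm, the sixth in the tube holder. z axis: from hub to holder.
- holder_mouth (a point): Centre of the open mouth of the tube holder, a cup 25 mm across and 36 mm long at the end of the sixth spoke, from radius 86 to 122 mm; this point is at radius 122 mm from the hub. z axis: outward along the spoke.
- wheel (a joint): Turn of the wheel, rad: 0 (or 6.283) when the holder points straight up, growing clockwise seen from the front (looking along the mixer's +x). Turns freely either way; balanced, with a steady friction of 0.15 N m: stays where it is left, does not coast, about 2 N at a spoke's end moves it. Starts between 2.44 and 3.84 (holder hanging down).
- specimen_cup_1: Closed specimen cup with an orange lid, 44 mm across, 53 mm high, loose, in front of the mixer, to the left. Origin: centre of its underside, z up. Bystander.
- specimen_cup_3: A second such cup, 44 mm across, 53 mm high, loose, at the mixer's left side. Origin: centre of its underside, z up. Bystander.
- decapper: Waisted hand decapper, 35 mm across, 70 mm high, standing loose in front of the mixer. Origin: centre of its underside, z up. Bystander.

How it is judged:
By the outcome, as a careful person would: the job done as asked, in the order asked, and still so for the second after the job is handed in, with the robot touching nothing.
It also fails if it takes over 54 s, if anything falls off the work surface, if the arm or the gripper's body presses on something with over 40 N, if the wrist force passes 120 N, or if a joint passes its speed limit or range.

## Robot

A 6-joint arm with a two-finger parallel gripper is mounted at the origin on a cart in front of the work surface, level with it; the furniture and walls round the work are solid. World frame = base frame: x ahead of the robot, y to its left, z up, the work surface at z = 0. Lengths are in m, angles in rad, forces in N, time in s.
With the tool pointing down it reaches from about 0.25 to 0.725 m from the base axis. Payload 4 kg.
Tool frame: the origin (TCP) lies midway between the tips of the shut fingers; the grasp point (between the pads) lies 19 mm behind it; z points along the fingers, y is the line along which they close (so a half turn about z gives the same grasp; the last joint's range is limited). The gripper opens to 85 mm and grips with 20 to 120 N. Pads are 22 mm wide; open, the fingers measure 114 mm over their backs; the gripper's body (76 mm by 85 mm) begins 54 mm behind the grasp point. The pads swing forward as they close: fully open they stand 13 mm farther back than shut.
Start: joints at [1.156, 0.241, 0.005, 1.335, 0, 1.571], TCP at [0.202, 0.458, 0.231] pointing down, gripper open.
Joint ranges: [-2.72, 2.72], [-1.05, 1.87], [-1.09, 1.28], [-1.99, 2.15], [-1.42, 1.44], [-3.14, 3.14]. Speed limits (rad/s): [2.79, 2.79, 3.14, 3.14, 3.14, 3.14].

## Interface

Orientations are given as a unit quaternion [x, y, z, w].
In Python, from workcell import bot gives the robot as it stands. The module is installed in compiled form; this text tells all that it offers.
- The arm moves only by the tool jog_arm, never from a script. Its argument "deltas" is a list of rows, each an object with "fingers": the opening, from 0 (shut) to 1 (fully open); "delta_pos": the shift along the tool's x, y, z normalised to -1 to 1, where 1 is 300 mm, a list of three; "yaw": the turn about the tool's z normalised to -1 to 1, where 1 is pi/4 rad. A call has 1 to 12 rows; each row is the pose to reach, as a shift and turn from the pose commanded when the call began, along the tool's axes at that moment; what a row does not reach only later rows make up. A row lasts 1/10 s, in which the tool goes at most 50 mm and 8.59 degrees, less where a joint would pass 70% of its speed; a pose out of reach is approached as far as the arm can. A call with a number of a shift or a turn outside -1 to 1 is refused whole. A call with a gripper value outside its range is refused whole. The fingers move at their own pace and stop on an object; the grip force is fixed at half the most. Time passes only in rows, so rows that repeat a pose let the fingers close. It gives the time, the measured TCP pose, the force, the opening and the grip force at its end, in the units of the state.
- bot.get_obs(): the state, without advancing time (a new reading comes with each control period).
- bot.camera(name): name is "scene" or "top" or "wrist"; returns a dict with "image" (420x560x3 uint8, red, green, blue), "range_z" (420x560 float32, m along the optical axis (not along the pixel's ray), 0 where there is no reading), "fx", "fy", "cx", "cy" (pixels), "distortion" ([k1, k2, p1, p2, k3] as OpenCV has them; the pictures are not rectified), "rvec" (rotation vector, rad) and "tvec" (3), from world to camera coordinates, as OpenCV has them. Camera axes: x right, y down, z forward; pixel columns grow to the right and rows downward; lengths in m; the calibration is good to about 2 mm. A picture is of the moment at which its call begins.
- bot.job_done(): hands the job in; it is judged then, once.
The state is a dict: "clock": time; "joint_pos": joint angles; "joint_vel": joint speeds; "tau": joint torques, N m; "eef_pos": TCP position; "tool_rot": TCP orientation; "ft_force": force on the tool from outside, world axes, zero at the start; "ft_torque": the same for the moment, N m; "grip_width": finger opening in m; "grasp_force": force on a finger pad.
Only numpy, scipy, OpenCV 4.12 (cv2) and the standard library are available. Lean on these libraries where they do the work, as an engineer would, in place of code of your own. Each camera call takes 0.05 s, during which the arm holds its last target. There are 200 camera calls.

## Working session

There is one attempt and no reset: what is moved stays moved. The work goes in short steps, Python scripts to look and compute and a tool call to move; the robot and the scene stay as the last step left them, time stands still between calls to the robot, and variables do not carry over. Pictures are saved under pics/ and viewed, at most 10 in all, crops included, and the job is handed in when it is done.

Besides the shell and the picture viewer there is one more tool, called as name(argument=value, ...), one argument or row to a line, values as JSON. jog_arm: Moves the arm, as the interface text tells. Scaled input: -1 to 1 covers 300 mm each way for a shift and pi/4 rad each way for a turn. Its arguments: {"type":"object","properties":{"deltas":{"type":"array","items":{"type":"object","properties":{"fingers":{"type":"number"},"delta_pos":{"type":"array","items":{"type":"number"}},"yaw":{"type":"number"}}}}},"required":["deltas"]}

```bash
mkdir -p pics
cat > h.py <<'E'
import numpy as np, cv2
from workcell import bot
def cam(n):
    c=bot.camera(n); c['K']=np.array([[c['fx'],0,c['cx']],[0,c['fy'],c['cy']],[0,0,1.]]); c['R']=cv2.Rodrigues(np.array(c['rvec'],float))[0]; c['t']=np.array(c['tvec'],float).ravel(); c['d']=np.array(c['distortion'],float); return c
def save(c,f): cv2.imwrite('pics/'+f,c['image'][:,:,::-1])
def cloud(c):
    h,w=c['range_z'].shape; u,v=np.meshgrid(np.arange(w),np.arange(h))
    n=cv2.undistortPoints(np.stack([u,v],-1).reshape(-1,1,2).astype(float),c['K'],c['d']).reshape(h,w,2)
    z=c['range_z'].astype(float); p=np.dstack([n[...,0]*z,n[...,1]*z,z]); P=(p-c['t'])@c['R']; P[z==0]=np.nan; return P
def proj(c,p): return cv2.projectPoints(np.array(p,float).reshape(-1,1,3),c['R'],c['t'],c['K'],c['d'])[0].reshape(-1,2)
E
python3 - <<'E'
from h import *
a=cam('scene');b=cam('top');
cv2.imwrite('pics/a.png',a['image'][:,:,::-1]);save(b,'b.png')
np.savez('ab.npz',a=cloud(a),b=cloud(b),ai=a['image'],bi=b['image'])
for c in(a,b): print(-c['R'].T@c['t'],c['R'][2])
o=bot.get_obs();print(o)
E
```

```text
[ 0.00898453 -0.2697756   0.59154799] [ 0.59088237  0.65165661 -0.47560666]
[0.42277285 0.27006599 1.04293943] [ 0.06261318  0.03941472 -0.99725928]
{'clock': 0.1, 'joint_pos': array([ 1.15600833e+00,  2.41375562e-01,  3.81087287e-03,  1.33521163e+00,
       -1.24765335e-05,  1.57079716e+00]), 'joint_vel': array([-0.00081427, -0.00212809,  0.00465387,  0.00073683,  0.00078978,
       -0.00092787]), 'tau': array([ 4.54351648e-04, -3.73138654e+01,  2.53009790e+01,  1.08614875e-02,
        9.47458534e-05, -4.93340579e-06]), 'eef_pos': array([0.2012619 , 0.4570554 , 0.23046471]), 'tool_rot': array([ 2.05910744e-01,  9.78570276e-01, -9.70066669e-04, -1.97745709e-04]), 'ft_force': array([ 0.37038611, -0.16731031,  0.36162525]), 'ft_torque': array([ 0.02947943, -0.01021274,  0.02374885]), 'grasp_force': 0.0, 'grip_width': 0.08572937958879354}
```

View pics/a.png

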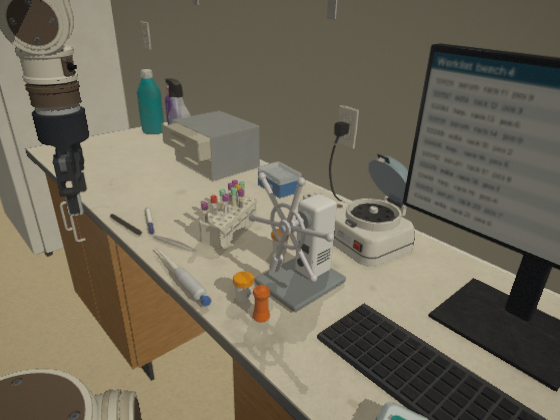

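View pics/b.png

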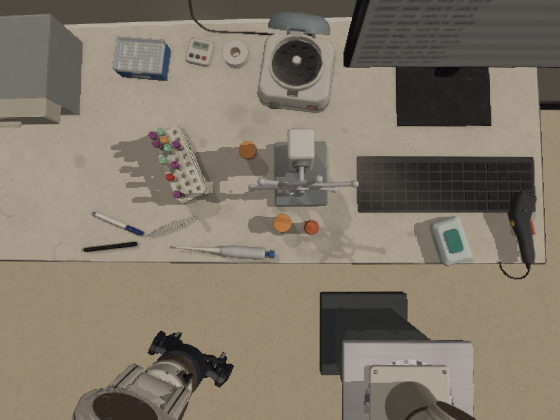

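The scene view shows the mixer (wheel hub about (290,230) px, column (318,225)), with cup 1 (243,285) and the decapper (262,303) in front. The top view shows the foot at about (301,173), the wheel edge-on along row 186 (columns 252–356), the cups at (283,223) and (248,150), and the decapper at (312,228).

Run:
```python
from h import *
D=np.load('ab.npz');
a,b=D['a'],D['b']
# foot corners from top view cloud: z about 0.02
print('col',b[145,301],'foot',b[195,282],b[170,280],'hub',b[186,301],'cups',b[223,283],b[150,248],b[228,312])
c=b[140:160,285:318].reshape(-1,3);c=c[(c[:,2]>.18)&(c[:,2]<.21)];print('col',cv2.minAreaRect((c[:,:2]*1000).astype(np.float32)),np.median(c[:,2]))
r=b[135:215,265:335].reshape(-1,3);f=r[(r[:,2]>.014)&(r[:,2]<.026)];print('foot',cv2.minAreaRect((f[:,:2]*1000).astype(np.float32)),len(f))
for n,(u,v) in dict(c1=(283,223),c3=(248,150),dc=(312,228)).items():
    q=b[v-14:v+15,u-14:u+15].reshape(-1,3);q=q[(q[:,2]>.04)&(q[:,2]<.1)];print(n,q.min(0),q.max(0))
# wheel: all points z>.03 forward of column in both
for P in(a,b):
    q=P.reshape(-1,3); c=b[145,301]
    m=(abs(q[:,0]-c[0]+.08)<.05)&(abs(q[:,1]-c[1])<.14)&(q[:,2]>.075);q=q[m];print(len(q),q.min(0),q.max(0),np.median(q,0))
i=cv2.resize(D['ai'][150:330,210:370],None,fx=3.3,fy=3.3,interpolation=2);cv2.imwrite('pics/c.png',i[:,:,::-1])
```

```text
col [0.60039674 0.26316839 0.19466832] foot [0.51258004 0.30865416 0.01929226] [0.57470865 0.31375258 0.01930254] hub [0.51722338 0.26313368 0.17988128] cups [0.44291165 0.30484649 0.05318266] [0.61818533 0.38940485 0.05518917] [0.43102567 0.23681413 0.07224033]
col ((591.95703125, 263.1208801269531), (40.103294372558594, 53.83097457885742), 0.03312378376722336) 0.1945700500517546
foot ((566.8795166015625, 262.0652160644531), (158.24026489257812, 128.71849060058594), 0.07276374101638794) 1932
c1 [0.4215767  0.28588536 0.04499408] [0.46433617 0.32844896 0.05820267]
c3 [0.59876333 0.37033435 0.04092152] [0.64071926 0.41171677 0.05796515]
dc [0.41704991 0.22237554 0.06039285] [0.44984667 0.25296098 0.07391765]
2275 [0.50167894 0.14561625 0.07508179] [0.57038542 0.37731839 0.27950765] [0.51574029 0.25290639 0.16984089]
1207 [0.50521335 0.14747515 0.0750764 ] [0.57037174 0.37857252 0.28276864] [0.51862507 0.26307561 0.18216072]
```

View pics/c.png

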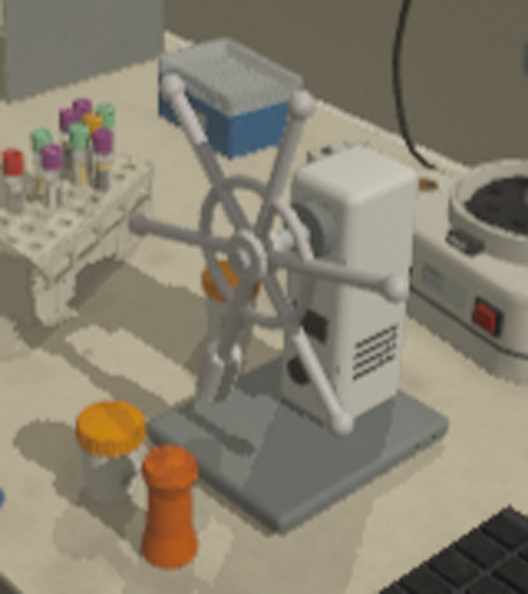

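The crop shows the holder at the lower left (about (220,365) px of the crop), with balls on the other five spokes. The wheel faces the robot and the mixer yaw is about 0. Next I fit the wheel angle from the depth points.

```bash
cat >> h.py <<'E'
def theta(P,H,lo=.055,hi=.12):
    q=P.reshape(-1,3); y=q[:,1]-H[1]; z=q[:,2]-H[2]; r=np.hypot(y,z)
    m=(abs(q[:,0]-H[0])<.014)&(r>lo)&(r<hi)&(q[:,2]>.07); t=np.arctan2(-y[m],z[m])
    return q[m],r[m],t,np.angle(np.exp(6j*t).sum())/6
E
python3 - <<'E'
from h import *
D=np.load('ab.npz');H=np.array([.52,.2625,.165])
for k in'ab':
    q,r,t,th=theta(D[k],H)
    print(k,len(t),'mod60 deg',np.degrees(th),'resid',np.abs(np.exp(6j*t).mean()),'x med',np.median(q[:,0]))
    for j in range(6):
        c=th+j*np.pi/3; m=abs(np.angle(np.exp(1j*(t-c))))<.45
        if m.sum()<5: continue
        off=(r[m]*np.sin(t[m]-c)); o=r[m]>.09
        print(round(np.degrees(c),1),m.sum(),'rmax',r[m].max(),'offs pct',np.percentile(off*1000,[2,50,98]).round(1),'x',np.median(q[m][:,0]).round(4), 'width r>.09', np.ptp(off[o])*1000 if o.any() else None)
# wrist image
w=cam('top');
E
```

```text
a 940 mod60 deg 16.196604522742437 resid 0.966233705486555 x med 0.5151822025713982
16.2 175 rmax 0.11906745539954965 offs pct [-4.   2.8  7.4] x 0.5152 width r>.09 13.422353485518919
76.2 170 rmax 0.1198013834609961 offs pct [-6.5 -1.1  6. ] x 0.5158 width r>.09 14.518860077478251
136.2 192 rmax 0.1193447029963689 offs pct [-6.4 -2.2  4.4] x 0.5163 width r>.09 14.287974401037538
196.2 132 rmax 0.10016218443754013 offs pct [-12.2  -3.8   8.7] x 0.5141 width r>.09 21.45822907707426
256.2 103 rmax 0.11744398348154507 offs pct [-6.3  1.3  5.8] x 0.5138 width r>.09 12.560841245838333
316.2 168 rmax 0.11861788392370934 offs pct [-3.7  2.4  6.5] x 0.5149 width r>.09 13.50995011524124
b 666 mod60 deg 16.24612359503323 resid 0.9410667656768031 x med 0.5185145337315725
16.2 90 rmax 0.1199478706846504 offs pct [-7.7 -4.2  4.3] x 0.519 width r>.09 14.936510767122778
76.2 168 rmax 0.1195985945709082 offs pct [-9.2 -4.8  0. ] x 0.5201 width r>.09 11.167257509216876
136.2 74 rmax 0.11553334035890826 offs pct [-8.3 -4.4  1.6] x 0.5187 width r>.09 13.415110292969327
196.2 54 rmax 0.10176970160393416 offs pct [-8.5  4.1 12.4] x 0.514 width r>.09 22.63200346574317
256.2 135 rmax 0.11885024266299844 offs pct [-0.2  4.9  8.1] x 0.518 width r>.09 9.82859693421125
316.2 145 rmax 0.11970675879663224 offs pct [-0.8  4.2  7.6] x 0.5185 width r>.09 10.177961572939363
```

jog_arm(
  deltas=[
    {"delta_pos": [-0.08,0.018,0],"yaw": -0.08,"fingers": 0},
    {"delta_pos": [-0.2,0.044,0],"yaw": -0.18,"fingers": 0},
    {"delta_pos": [-0.33,0.073,0],"yaw": -0.28,"fingers": 0},
    {"delta_pos": [-0.46,0.1,0],"yaw": -0.38,"fingers": 0},
    {"delta_pos": [-0.59,0.13,0],"yaw": -0.48,"fingers": 0},
    {"delta_pos": [-0.71,0.157,0],"yaw": -0.528,"fingers": 0},
    {"delta_pos": [-0.8,0.176,0],"yaw": -0.528,"fingers": 0},
    {"delta_pos": [-0.83,0.183,0],"yaw": -0.528,"fingers": 0},
    {"delta_pos": [-0.83,0.183,0],"yaw": -0.528,"fingers": 0},
    {"delta_pos": [-0.83,0.183,0],"yaw": -0.528,"fingers": 0},
  ],
)

```text
clock: 1.15
eef_pos: [0.4505, 0.4076, 0.231]
tool_rot: [-0.0, 1.0, -0.0, -0.001]
ft_force: [-1.0, -0.5, -0.0]
grip_width: 0.0002
grasp_force: 0.0
```

jog_arm(
  deltas=[
    {"delta_pos": [-0.06,-0.02,0],"yaw": 0,"fingers": 0},
    {"delta_pos": [-0.14,-0.04,0],"yaw": 0,"fingers": 0},
    {"delta_pos": [-0.2,-0.06,0],"yaw": 0,"fingers": 0},
    {"delta_pos": [-0.23,-0.06,0],"yaw": 0,"fingers": 0},
    {"delta_pos": [-0.23,-0.06,0],"yaw": 0,"fingers": 0},
  ],
)

```text
clock: 1.65
eef_pos: [0.5202, 0.39, 0.2312]
tool_rot: [-0.0, 1.0, 0.0, -0.0]
ft_force: [0.5, -0.5, 0.5]
grip_width: 0.0002
grasp_force: 0.0
```

Run:
```python
from h import *
c=cam('scene'); i=cv2.resize(c['image'][100:330,190:390],None,fx=2.5,fy=2.5,interpolation=2);cv2.imwrite('pics/d.png',i[:,:,::-1])
print(bot.get_obs()['eef_pos'])
```

```text
[0.51955894 0.39013251 0.23122587]
```

View pics/d.png

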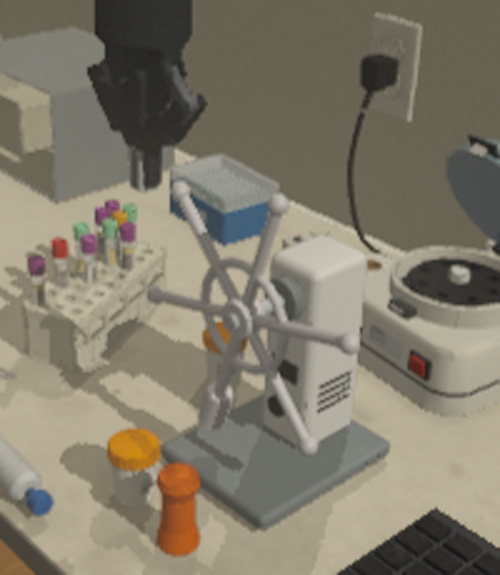

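The picture shows the shut fingertips at (145,188) px, just left of the upper-left ball (180,188), in the wheel plane. The knuckles widen higher up, so I'll raise the tips a little while pushing toward -y.

jog_arm(
  deltas=[
    {"delta_pos": [0,-0.03,0],"yaw": 0,"fingers": 0},
    {"delta_pos": [0,-0.06,0],"yaw": 0,"fingers": 0},
    {"delta_pos": [0,-0.09,-0.01],"yaw": 0,"fingers": 0},
    {"delta_pos": [0,-0.12,-0.02],"yaw": 0,"fingers": 0},
    {"delta_pos": [0,-0.15,-0.03],"yaw": 0,"fingers": 0},
    {"delta_pos": [0,-0.18,-0.04],"yaw": 0,"fingers": 0},
    {"delta_pos": [0,-0.21,-0.05],"yaw": 0,"fingers": 0},
    {"delta_pos": [0,-0.24,-0.05],"yaw": 0,"fingers": 0},
    {"delta_pos": [0,-0.27,-0.05],"yaw": 0,"fingers": 0},
    {"delta_pos": [0,-0.3,-0.05],"yaw": 0,"fingers": 0},
  ],
)

```text
clock: 2.7
eef_pos: [0.5202, 0.2982, 0.2457]
tool_rot: [0.0, 1.0, -0.0, -0.001]
ft_force: [0.1, 2.2, 1.3]
grip_width: 0.0003
grasp_force: 1.0
```

```bash
cat > m.py <<'E'
from h import *
import sys
H=np.array([.52,.2625,.165])
o=bot.get_obs();e=o['eef_pos'];print(o['clock'],e,o['ft_force'])
for k in('scene','top'):
    c=cam(k);q,r,t,th=theta(cloud(c),H)
    m=~((abs(q[:,1]-e[1])<.05)&(q[:,2]>e[2]-.004)); t=t[m];r=r[m];th=np.angle(np.exp(6j*t).sum())/6
    L=[]
    for j in range(6):
        cc=th+j*np.pi/3;d=np.angle(np.exp(1j*(t-cc)));s=(abs(d)<.45)
        o=s&(r>.09)
        L.append((round(np.degrees(cc)%360,1),int(s.sum()),round(float(np.ptp(r[o]*np.sin(d[o])))*1000,1) if o.any() else 0))
    print(k,L)
    if len(sys.argv)>1 and k=='scene': i=cv2.resize(c['image'][100:330,190:390],None,fx=2.5,fy=2.5,interpolation=2);cv2.imwrite('pics/'+sys.argv[1],i[:,:,::-1])
E
python3 m.py e.png
```

```text
2.7 [0.52020316 0.29823823 0.24573051] [0.07970308 2.22219612 1.28368654]
scene [(np.float64(353.6), 60, 0), (np.float64(53.6), 159, 15.0), (np.float64(113.6), 193, 11.3), (np.float64(173.6), 85, 7.5), (np.float64(233.6), 161, 24.4), (np.float64(293.6), 147, 14.3)]
top [(np.float64(355.2), 0, 0), (np.float64(55.2), 0, 0), (np.float64(115.2), 0, 0), (np.float64(175.2), 0, 0), (np.float64(235.2), 0, 0), (np.float64(295.2), 2, 7.2)]
```

View pics/e.png

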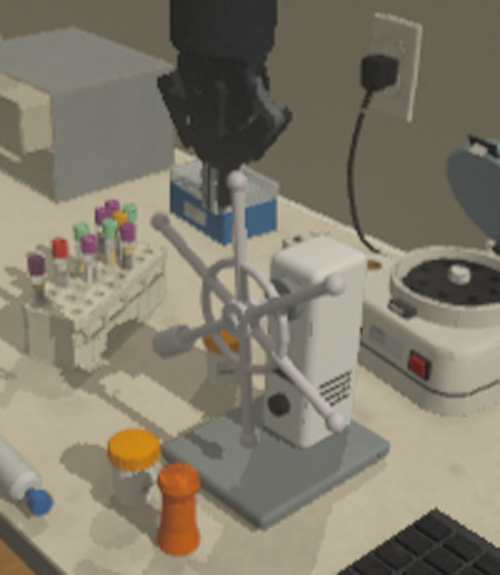

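The wheel is turning and the holder is now at the left (170,340) px. I'll continue the push.

jog_arm(
  deltas=[
    {"delta_pos": [0,-0.03,0],"yaw": 0,"fingers": 0},
    {"delta_pos": [0,-0.06,0],"yaw": 0,"fingers": 0},
    {"delta_pos": [0,-0.09,0],"yaw": 0,"fingers": 0},
    {"delta_pos": [0,-0.12,0],"yaw": 0,"fingers": 0},
    {"delta_pos": [0,-0.15,0],"yaw": 0,"fingers": 0},
    {"delta_pos": [0,-0.18,0],"yaw": 0,"fingers": 0},
    {"delta_pos": [0,-0.18,0],"yaw": 0,"fingers": 0},
    {"delta_pos": [0,-0.16,0],"yaw": 0,"fingers": 0},
  ],
)

```text
clock: 3.6
eef_pos: [0.5206, 0.2503, 0.2466]
tool_rot: [0.001, 1.0, -0.001, 0.0]
ft_force: [-0.0, -1.2, 0.4]
grip_width: -0.0001
grasp_force: 0.0
```

```bash
python3 m.py
```

```text
3.6 [0.52062576 0.2503428  0.24655202] [-0.02293975 -1.20286982  0.38140692]
scene [(np.float64(23.6), 68, 0), (np.float64(83.6), 180, 14.8), (np.float64(143.6), 181, 15.4), (np.float64(203.6), 74, 10.0), (np.float64(263.6), 185, 24.8), (np.float64(323.6), 175, 10.6)]
top [(np.float64(27.3), 0, 0), (np.float64(87.3), 0, 0), (np.float64(147.3), 0, 0), (np.float64(207.3), 24, 6.1), (np.float64(267.3), 246, 16.0), (np.float64(327.3), 115, 13.8)]
```

jog_arm(
  deltas=[
    {"delta_pos": [0,0.01,-0.1],"yaw": 0,"fingers": 0},
    {"delta_pos": [0,0.02,-0.22],"yaw": 0,"fingers": 0},
    {"delta_pos": [0,0.08,-0.26],"yaw": 0,"fingers": 0},
    {"delta_pos": [0,0.2,-0.26],"yaw": 0,"fingers": 0},
    {"delta_pos": [0,0.32,-0.26],"yaw": 0,"fingers": 0},
    {"delta_pos": [0,0.42,-0.26],"yaw": 0,"fingers": 0},
    {"delta_pos": [0,0.45,-0.24],"yaw": 0,"fingers": 0},
    {"delta_pos": [0,0.45,-0.14],"yaw": 0,"fingers": 0},
    {"delta_pos": [0,0.45,-0.04],"yaw": 0,"fingers": 0},
    {"delta_pos": [0,0.45,0.02],"yaw": 0,"fingers": 0},
    {"delta_pos": [0,0.45,0.03],"yaw": 0,"fingers": 0},
    {"delta_pos": [0,0.45,0.03],"yaw": 0,"fingers": 0},
  ],
)

```text
clock: 4.9
eef_pos: [0.5203, 0.386, 0.2369]
tool_rot: [0.0, 1.0, -0.001, -0.001]
ft_force: [-0.0, -0.1, 0.9]
grip_width: -0.0
grasp_force: 0.0
```

jog_arm(
  deltas=[
    {"delta_pos": [0,-0.04,0],"yaw": 0,"fingers": 0},
    {"delta_pos": [0,-0.08,0],"yaw": 0,"fingers": 0},
    {"delta_pos": [0,-0.11,-0.01],"yaw": 0,"fingers": 0},
    {"delta_pos": [0,-0.15,-0.03],"yaw": 0,"fingers": 0},
    {"delta_pos": [0,-0.19,-0.03],"yaw": 0,"fingers": 0},
    {"delta_pos": [0,-0.23,-0.03],"yaw": 0,"fingers": 0},
    {"delta_pos": [0,-0.27,-0.03],"yaw": 0,"fingers": 0},
    {"delta_pos": [0,-0.31,-0.03],"yaw": 0,"fingers": 0},
    {"delta_pos": [0,-0.35,-0.03],"yaw": 0,"fingers": 0},
    {"delta_pos": [0,-0.39,-0.03],"yaw": 0,"fingers": 0},
    {"delta_pos": [0,-0.43,-0.03],"yaw": 0,"fingers": 0},
    {"delta_pos": [0,-0.47,-0.03],"yaw": 0,"fingers": 0},
  ],
)

```text
clock: 6.1
eef_pos: [0.5201, 0.2445, 0.2457]
tool_rot: [0.0, 1.0, -0.0, -0.001]
ft_force: [-0.6, 3.6, -0.8]
grip_width: 0.0003
grasp_force: 1.0
```

jog_arm(
  deltas=[
    {"delta_pos": [0,0,0],"yaw": 0,"fingers": 0},
    {"delta_pos": [0,0.02,0],"yaw": 0,"fingers": 0},
    {"delta_pos": [0,0.03,-0.1],"yaw": 0,"fingers": 0},
    {"delta_pos": [0,0.03,-0.22],"yaw": 0,"fingers": 0},
    {"delta_pos": [0,0.08,-0.28],"yaw": 0,"fingers": 0},
    {"delta_pos": [0,0.2,-0.28],"yaw": 0,"fingers": 0},
    {"delta_pos": [0,0.32,-0.28],"yaw": 0,"fingers": 0},
    {"delta_pos": [0,0.43,-0.28],"yaw": 0,"fingers": 0},
    {"delta_pos": [0,0.48,-0.28],"yaw": 0,"fingers": 0},
    {"delta_pos": [0,0.48,-0.28],"yaw": 0,"fingers": 0},
  ],
)

```text
clock: 7.1
eef_pos: [0.5197, 0.3924, 0.3288]
tool_rot: [-0.002, 1.0, -0.0, -0.001]
ft_force: [0.6, -1.0, -0.6]
grip_width: -0.0003
grasp_force: 0.0
```

```bash
python3 m.py f.png
```

```text
7.1 [0.51967724 0.39239488 0.32875421] [ 0.5968371  -1.01664715 -0.5605273 ]
scene [(np.float64(24.6), 170, 14.6), (np.float64(84.6), 178, 14.4), (np.float64(144.6), 177, 12.2), (np.float64(204.6), 73, 8.0), (np.float64(264.6), 110, 15.6), (np.float64(324.6), 286, 24.5)]
top [(np.float64(22.1), 114, 14.7), (np.float64(82.1), 156, 11.3), (np.float64(142.1), 56, 14.1), (np.float64(202.1), 4, 0), (np.float64(262.1), 0, 0), (np.float64(322.1), 47, 7.9)]
```

View pics/f.png

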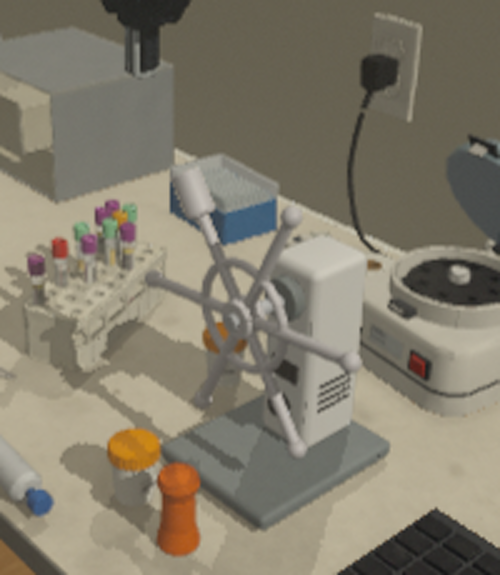

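The picture shows the holder at the upper left (190,185) px, at about -36°. Next I push the holder spoke itself, stopping short of vertical to measure.

jog_arm(
  deltas=[
    {"delta_pos": [0,0,0.1],"yaw": 0,"fingers": 0},
    {"delta_pos": [0,0,0.2],"yaw": 0,"fingers": 0},
    {"delta_pos": [0,0,0.28],"yaw": 0,"fingers": 0},
    {"delta_pos": [0,-0.03,0.28],"yaw": 0,"fingers": 0},
    {"delta_pos": [0,-0.06,0.28],"yaw": 0,"fingers": 0},
    {"delta_pos": [0,-0.1,0.28],"yaw": 0,"fingers": 0},
    {"delta_pos": [0,-0.14,0.27],"yaw": 0,"fingers": 0},
    {"delta_pos": [0,-0.18,0.26],"yaw": 0,"fingers": 0},
    {"delta_pos": [0,-0.22,0.25],"yaw": 0,"fingers": 0},
    {"delta_pos": [0,-0.26,0.25],"yaw": 0,"fingers": 0},
    {"delta_pos": [0,-0.3,0.25],"yaw": 0,"fingers": 0},
    {"delta_pos": [0,-0.3,0.25],"yaw": 0,"fingers": 0},
  ],
)

```text
clock: 8.4
eef_pos: [0.5208, 0.2973, 0.2565]
tool_rot: [0.001, 1.0, -0.0, 0.001]
ft_force: [-0.1, -0.4, -0.1]
grip_width: 0.0
grasp_force: 0.0
```

```bash
python3 m.py
```

```text
8.4 [0.52081215 0.29730816 0.25654384] [-0.11233184 -0.39694304 -0.14636209]
scene [(np.float64(356.9), 75, 0), (np.float64(56.9), 163, 15.1), (np.float64(116.9), 194, 14.0), (np.float64(176.9), 85, 8.2), (np.float64(236.9), 94, 14.1), (np.float64(296.9), 151, 12.5)]
top [(np.float64(0.0), 0, 0), (np.float64(60.0), 0, 0), (np.float64(120.0), 0, 0), (np.float64(180.0), 0, 0), (np.float64(240.0), 0, 0), (np.float64(300.0), 0, 0)]
```

jog_arm(
  deltas=[
    {"delta_pos": [0,0.04,0],"yaw": 0,"fingers": 0},
    {"delta_pos": [0,0.08,0],"yaw": 0,"fingers": 0},
    {"delta_pos": [0,0.18,-0.05],"yaw": 0,"fingers": 0},
    {"delta_pos": [0,0.3,-0.1],"yaw": 0,"fingers": 0},
    {"delta_pos": [0,0.42,-0.1],"yaw": 0,"fingers": 0},
    {"delta_pos": [0,0.5,-0.1],"yaw": 0,"fingers": 0},
    {"delta_pos": [0,0.5,-0.1],"yaw": 0,"fingers": 0},
    {"delta_pos": [0,0.5,-0.1],"yaw": 0,"fingers": 0},
  ],
)

```text
clock: 9.3
eef_pos: [0.5197, 0.4509, 0.2836]
tool_rot: [-0.001, 1.0, -0.001, -0.001]
ft_force: [-0.5, -0.1, 0.1]
grip_width: -0.0003
grasp_force: 0.0
```

```bash
cat > n.py <<'E'
from h import *
# ball/holder centres by depth: mask image blobs of points r in ring about the wheel, rays of blob pixels onto the wheel plane
def ray(c,uv,x):
    n=cv2.undistortPoints(np.array(uv,float).reshape(-1,1,2),c['K'],c['d']).reshape(-1,2)
    d=np.c_[n,np.ones(len(n))]@c['R']; o=-c['R'].T@c['t']; return o+d*((x-o[0])/d[:,0])[:,None]
c=cam('scene');P=cloud(c);b=cam('top');Q=cloud(b)
for nm,cc,PP in(('scene',c,P),('top',b,Q)):
    y=PP[...,1]-.2625;z=PP[...,2]-.165;r=np.hypot(y,z);t=np.arctan2(-y,z)
    m=(abs(PP[...,0]-.518)<.02)&(r<.135)&(PP[...,2]>.05)
    for j in range(6):
        ph=j*np.pi/3; s=m&(r>.06)&(abs(np.angle(np.exp(1j*(t-ph))))<.25); v,u=np.nonzero(s)
        if len(u)<20: continue
        # scene: rays on plane, direction of principal axis through blob
        if nm=='scene':
            W=ray(cc,np.c_[u,v],.520); uu=W[:,1]-.2625; zz=W[:,2]-.165; rr=np.hypot(uu,zz); tt=np.angle(np.exp(1j*(np.arctan2(-uu,zz)-ph)))
            L=np.percentile(W,[1,99],0); f=cv2.fitLine(np.c_[uu,zz].astype(np.float32),cv2.DIST_L2,0,.01,.01).ravel()
            a=(np.degrees(np.arctan2(-f[0],f[1]))-60*j+90)%180-90
            tip=rr>.1; print(nm,j*60,len(u),'axis dev',a.round(2),'tip dev',np.degrees(tt[tip].mean()).round(2),'tip y,z',uu[tip].mean().round(4),zz[tip].mean().round(4),rr.max().round(3))
        else:
            q=PP[s];tip=r[s]>.1;print(nm,j*60,len(u),'tip y mid',((q[tip,1].min()+q[tip,1].max())/2-.2625).round(4),'mean',q[tip].mean(0).round(4))
d=Q[135:215,265:335].reshape(-1,3);f=d[(d[:,2]>.014)&(d[:,2]<.026)];print('foot',cv2.minAreaRect((f[:,:2]*1000).astype(np.float32)))
d=Q[140:160,285:318].reshape(-1,3);d=d[(d[:,2]>.18)&(d[:,2]<.21)];print('col',cv2.minAreaRect((d[:,:2]*1000).astype(np.float32)))
i=cv2.resize(c['image'][100:330,190:390],None,fx=2.5,fy=2.5,interpolation=2);cv2.imwrite('pics/g.png',i[:,:,::-1]);print(bot.get_obs()['clock'])
E
python3 n.py
```

```text
scene 0 335 axis dev 3.35 tip dev -3.73 tip y,z 0.0071 0.1112 0.126
scene 60 154 axis dev -3.32 tip dev -2.66 tip y,z -0.0933 0.0599 0.122
scene 120 178 axis dev -5.59 tip dev -2.43 tip y,z -0.0977 -0.051 0.12
scene 180 131 axis dev -1.28 tip dev -1.88 tip y,z -0.0036 -0.1115 0.125
scene 240 86 axis dev -3.31 tip dev -3.56 tip y,z 0.0964 -0.0639 0.131
scene 300 140 axis dev -6.73 tip dev -5.75 tip y,z 0.1018 0.0457 0.124
top 0 168 tip y mid 0.0059 mean [0.5194 0.2691 0.2823]
top 60 155 tip y mid -0.0911 mean [0.5202 0.1712 0.2301]
top 120 104 tip y mid -0.0994 mean [0.5198 0.163  0.1204]
top 240 89 tip y mid 0.0936 mean [0.5173 0.3561 0.1106]
top 300 153 tip y mid 0.0968 mean [0.5179 0.3601 0.2197]
foot ((566.8014526367188, 262.07879638671875), (158.44212341308594, 128.57168579101562), 0.19460099935531616)
col ((592.1819458007812, 263.0675048828125), (40.18602752685547, 53.93981170654297), 0.046241968870162964)
9.4
```

View pics/g.png

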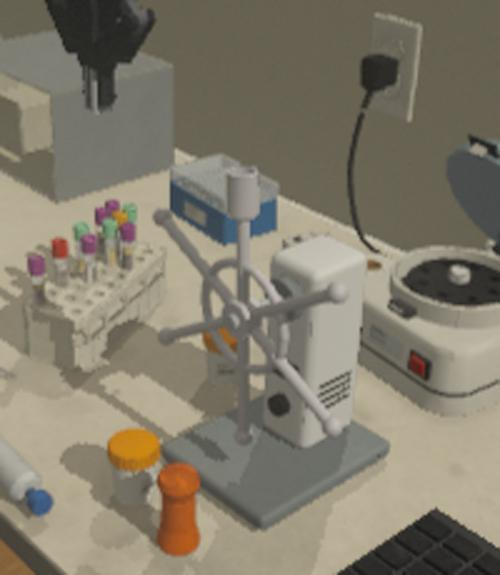

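The holder in the picture (243,190) px is nearly upright. Both views put it about 3° short, so one more 6 mm of push is needed.

jog_arm(
  deltas=[
    {"delta_pos": [0,-0.1,0.03],"yaw": 0,"fingers": 0},
    {"delta_pos": [0,-0.22,0.09],"yaw": 0,"fingers": 0},
    {"delta_pos": [0,-0.34,0.09],"yaw": 0,"fingers": 0},
    {"delta_pos": [0,-0.42,0.09],"yaw": 0,"fingers": 0},
    {"delta_pos": [0,-0.46,0.09],"yaw": 0,"fingers": 0},
    {"delta_pos": [0,-0.49,0.09],"yaw": 0,"fingers": 0},
    {"delta_pos": [0,-0.505,0.09],"yaw": 0,"fingers": 0},
    {"delta_pos": [0,-0.515,0.09],"yaw": 0,"fingers": 0},
    {"delta_pos": [0,-0.52,0.09],"yaw": 0,"fingers": 0},
    {"delta_pos": [0,-0.52,0.09],"yaw": 0,"fingers": 0},
    {"delta_pos": [0,-0.52,0.09],"yaw": 0,"fingers": 0},
  ],
)

```text
clock: 10.5
eef_pos: [0.5205, 0.2943, 0.2582]
tool_rot: [-0.0, 1.0, 0.0, 0.0]
ft_force: [0.3, 0.7, 1.3]
grip_width: 0.0001
grasp_force: 0.7
```

jog_arm(
  deltas=[
    {"delta_pos": [0,0.02,0],"yaw": 0,"fingers": 0},
    {"delta_pos": [0,0.08,0],"yaw": 0,"fingers": 0},
    {"delta_pos": [0,0.18,-0.03],"yaw": 0,"fingers": 0},
    {"delta_pos": [0,0.3,-0.09],"yaw": 0,"fingers": 0},
    {"delta_pos": [0,0.42,-0.09],"yaw": 0,"fingers": 0},
    {"delta_pos": [0,0.52,-0.09],"yaw": 0,"fingers": 0},
    {"delta_pos": [0,0.52,-0.09],"yaw": 0,"fingers": 0},
  ],
)

```text
clock: 11.2
eef_pos: [0.519, 0.4536, 0.2827]
tool_rot: [-0.002, 1.0, -0.0, -0.001]
ft_force: [0.6, 1.1, -0.2]
grip_width: -0.0001
grasp_force: 0.0
```

```bash
python3 n.py
```

```text
scene 0 347 axis dev 6.51 tip dev -2.35 tip y,z 0.0044 0.1114 0.126
scene 60 151 axis dev -2.66 tip dev -1.58 tip y,z -0.0946 0.0582 0.122
scene 120 179 axis dev -3.54 tip dev -1.01 tip y,z -0.0965 -0.0534 0.12
scene 180 118 axis dev 1.62 tip dev -0.89 tip y,z -0.0016 -0.1118 0.125
scene 240 84 axis dev -2.48 tip dev -2.57 tip y,z 0.0978 -0.0625 0.131
scene 300 136 axis dev -4.37 tip dev -4.44 tip y,z 0.1004 0.0479 0.123
top 0 166 tip y mid 0.0041 mean [0.52   0.2665 0.2825]
top 60 155 tip y mid -0.0914 mean [0.5203 0.1703 0.2286]
top 120 101 tip y mid -0.0974 mean [0.5199 0.1649 0.1191]
top 240 92 tip y mid 0.0947 mean [0.5174 0.3573 0.1124]
top 300 156 tip y mid 0.0967 mean [0.5183 0.3591 0.2217]
foot ((566.7763671875, 262.0396423339844), (158.7536163330078, 128.5054168701172), 0.1538185477256775)
col ((592.0040283203125, 263.0416564941406), (40.06157302856445, 54.26410675048828), 0.6556786298751831)
11.3
```

jog_arm(
  deltas=[
    {"delta_pos": [0,-0.1,0.03],"yaw": 0,"fingers": 0},
    {"delta_pos": [0,-0.22,0.09],"yaw": 0,"fingers": 0},
    {"delta_pos": [0,-0.34,0.09],"yaw": 0,"fingers": 0},
    {"delta_pos": [0,-0.42,0.09],"yaw": 0,"fingers": 0},
    {"delta_pos": [0,-0.47,0.09],"yaw": 0,"fingers": 0},
    {"delta_pos": [0,-0.5,0.09],"yaw": 0,"fingers": 0},
    {"delta_pos": [0,-0.52,0.09],"yaw": 0,"fingers": 0},
    {"delta_pos": [0,-0.528,0.09],"yaw": 0,"fingers": 0},
    {"delta_pos": [0,-0.533,0.09],"yaw": 0,"fingers": 0},
    {"delta_pos": [0,-0.533,0.09],"yaw": 0,"fingers": 0},
    {"delta_pos": [0,-0.533,0.09],"yaw": 0,"fingers": 0},
  ],
)

```text
clock: 12.4
eef_pos: [0.5205, 0.2903, 0.2581]
tool_rot: [-0.0, 1.0, 0.0, 0.0]
ft_force: [0.3, 1.0, 0.3]
grip_width: 0.0003
grasp_force: 0.6
```

jog_arm(
  deltas=[
    {"delta_pos": [0,0.02,0],"yaw": 0,"fingers": 0},
    {"delta_pos": [0,0.08,0],"yaw": 0,"fingers": 0},
    {"delta_pos": [0,0.18,-0.03],"yaw": 0,"fingers": 0},
    {"delta_pos": [0,0.3,-0.09],"yaw": 0,"fingers": 0},
    {"delta_pos": [0,0.42,-0.09],"yaw": 0,"fingers": 0},
    {"delta_pos": [0,0.533,-0.09],"yaw": 0,"fingers": 0},
    {"delta_pos": [0,0.533,-0.09],"yaw": 0,"fingers": 0},
    {"delta_pos": [0,0.533,-0.09],"yaw": 0,"fingers": 0},
  ],
)

```text
clock: 13.2
eef_pos: [0.5198, 0.4504, 0.2836]
tool_rot: [-0.001, 1.0, -0.001, -0.001]
ft_force: [-0.9, -0.1, -0.2]
grip_width: -0.0001
grasp_force: 0.0
```

```bash
python3 n.py
```

```text
scene 0 336 axis dev 7.82 tip dev -0.36 tip y,z 0.0006 0.1117 0.126
scene 60 154 axis dev -0.38 tip dev 0.41 tip y,z -0.0965 0.0548 0.122
scene 120 179 axis dev -1.7 tip dev 0.86 tip y,z -0.0948 -0.0566 0.12
scene 180 120 axis dev 4.05 tip dev 1.29 tip y,z 0.0026 -0.112 0.124
scene 240 86 axis dev -1.55 tip dev -1.1 tip y,z 0.0989 -0.0597 0.131
scene 300 144 axis dev -2.63 tip dev -2.45 tip y,z 0.0987 0.0514 0.123
top 0 165 tip y mid 0.0006 mean [0.5194 0.263  0.2825]
top 60 154 tip y mid -0.0934 mean [0.5207 0.1684 0.2254]
top 120 99 tip y mid -0.0956 mean [0.5199 0.1664 0.1156]
top 240 95 tip y mid 0.0964 mean [0.5181 0.3594 0.1152]
top 300 150 tip y mid 0.0943 mean [0.5184 0.3573 0.2254]
foot ((566.8333129882812, 262.076904296875), (158.29721069335938, 128.63551330566406), 0.12707000970840454)
col ((591.7423095703125, 263.1285705566406), (53.905426025390625, 39.67430877685547), 89.84575653076172)
13.3
```

View pics/g.png

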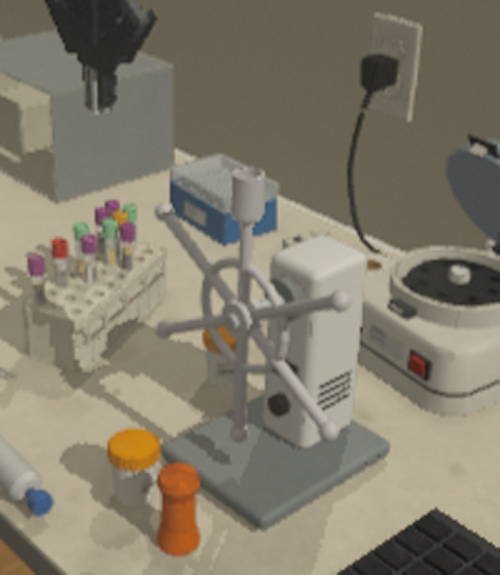

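The picture shows the holder upright at (248,193) px. Both views put it within about 0.3° of vertical, the mixer hasn't moved, and the fingers are well clear.

```bash
python3 -c "
from workcell import bot
print(bot.job_done())"
```

```text
the job is handed in; nothing more can be done
None
```

The tube holder now points straight up, to within about 0.3° in both camera views; the mixer did not move, the fingers are clear, and the job was handed in after about 13 s on the robot's clock.

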